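Seat a printing block and hold the inspection mirror on its catalogue dot

ROBOT

A 6-joint arm with a two-finger parallel gripper is mounted at the origin on the work surface. World frame = base frame: x ahead of the robot, y to its left, z up, the work surface at z = 0. Lengths are in m, angles in rad, forces in N, time in s.
With the tool pointing down it reaches from about 0.425 to 0.95 m from the base axis. Payload 3.5 kg.
Tool frame: the origin (TCP) lies at the very end of the fingers, on their centre line; the grasp point (between the pads) lies 19 mm behind it; z points along the fingers, y is the direction in which the jaws open and shut (so a half turn about z gives the same grasp; the last joint's range is limited). The gripper opens to 85 mm and grips with 20 to 120 N. Pads are 22 mm wide; open, the fingers measure 114 mm over their backs; the gripper's body (76 mm by 85 mm) begins 54 mm behind the grasp point. The pads swing forward as they close: fully open they stand 13 mm farther back than shut.
Start: joints at [-0.15, 0.286, 1.577, -0, 1.279, -0.15], TCP at [0.675, 0, 0.231] pointing down, gripper open.
Joint ranges: [-2.77, 2.77], [-0.9, 2.22], [0.21, 2.48], [-1.53, 4.67], [0.24, 2.81], [-2.84, 2.84]. Speed limits (rad/s): [2.79, 2.79, 3.14, 3.14, 3.14, 3.14].

INTERFACE

Orientations are given as a rotation vector (axis times angle).
In Python, from station import get_state, get_image, camera_params, order gives the robot as it stands. The module is installed in compiled form; this text tells all that it offers.
- The arm moves only by the tool carry_out, never from a script. Its argument "moves" is a list of rows, each a list of 4 numbers: the shift along the world's x, y, z in mm, then the turn about the world's z in degrees. A call has 1 to 10 rows; each row shifts and turns the commanded pose from where the row before left it; what a row does not reach is not made up. A row lasts 1/12 s, in which the tool goes at most 41.7 mm and 7.16 degrees, less where a joint would pass 70% of its speed; a pose out of reach is approached as far as the arm can. A call with a gripper value outside its range is refused whole. "claw" is the closure, from 0 (fully open) to 1 (shut), set as the call begins (left out, the last holds). The fingers move at their own pace and stop on an object; the grip force is fixed at half the most. Time passes only in rows, so rows that do not move let the fingers close. It gives the time, the measured TCP pose, the force and the opening at its end, in the units of the state.
- get_state(): the state, without advancing time (a new reading comes with each control period).
- get_image(name): name is "scene" or "side" or "wrist"; returns the picture (480x640x3 uint8, red, green, blue); there is no depth.
- camera_params(name): a dict with "mtx" (3x3 intrinsics, pixels), "dist_coeffs" ([k1, k2, p1, p2, k3] as OpenCV has them; the pictures are not rectified), "R" (3x3) and "t" (3): a world point X has camera coordinates R X + t; the wrist camera has in their place "tool_from_camera" (4x4, takes a point from camera to tool coordinates, whose origin is the TCP and whose axes are the flange's). Camera axes: x right, y down, z forward; pixel columns grow to the right and rows downward; lengths in m; the calibration is good to about 2 mm. A picture is of the moment at which its call begins: read the wrist's pose just before it. camera_params takes no time and is no camera call.
- order.job_done(): hands the job in, once; it reports no verdict.
The state is a dict: "time": time; "joints": joint angles; "qd": joint speeds; "joint_efforts": joint torques, N m; "ee_pos": TCP position; "tcp_rot": TCP orientation; "wrist_force": force on the tool from outside, world axes, zero at the start; "torque": the same for the moment, N m; "opening": finger opening in m.
Only numpy, scipy, OpenCV 4.12 (cv2) and the standard library are available. Lean on these libraries where they do the work, as an engineer would, in place of code of your own. Each camera call takes 0.05 s, during which the arm holds its last target. There are 200 camera calls.

TASK

Push the black printing block along its rack until you feel it seat against the steel stop. Then take the orange post and turn the sprung mirror until the red dot on the side of the block is centred in the inspection camera's reflected view (the red needle under the mirror points to where the camera looks). Keep holding the mirror at that angle, with the block still seated and everything else left alone: the program finishes while still holding it.

Things in the scene. Friction and masses are not known exactly. Their poses are not given: they have to be found in the camera images.
- rack: fixed pale wooden rack, 300 x 115 mm: floor 8 mm thick, two guide rails 18 mm high along its x axis, 95 mm apart inside. Origin on the table under its centre; its x axis is the sliding direction, away from the robot, towards the stop
- stop: fixed steel stop across the rack, 92 mm wide, its top 32 mm above the table, clamped at a different place each time. Origin on the table under the middle of the face that the block meets; x axis = the rack's x axis, pointing out of the far side of the stop
- block_mid (a point): centre of the loose black printing block in the rack, half-way up; x axis towards the stop, z up. 120 long (x) x 90 wide x 55 mm tall at its two end cleats (each 20 mm thick, right across the width), 22 mm thick between them. About 0.2 kg, its underside 8 mm above the table; 2.5 mm play to each rail. It starts 30 to 60 mm short of the stop
- heel (a point): centre of the block's near end face (turned to the robot, where it can be pushed), 35.5 mm above the table, 60 mm behind block_mid; axes are the block's
- nose (a point): centre of the block's far end face, which must come against the stop; 120 mm from heel along the block's x
- mark (a point): centre of the red catalogue dot (18 mm across) on the side (+y) face of the block's near cleat, 43 mm above the table, 10 mm along x and 45 mm along y from heel; a red line on the cleat's top runs to it. It moves with the block
- lens (a point): front centre of the small dark inspection camera fixed on the aluminium plate; it looks straight at the mirror's pivot, 43 mm above the table
- mirror: upright mirror (62 x 50 mm, centre 43 mm above the table) on a vertical pivot in the middle of its face. Origin on the pivot at table height; x axis = normal out of the reflecting face. Turns counter-clockwise seen from above, 0 (rest) to 1.1 rad, its post moving towards the robot. A spring (0.07 N m at rest, 0.2 at full swing: 1 to 2 N at the post) swings it back when let go
- post (a point): the orange upright post by which the mirror is turned: 14 mm diameter, free from 36 to 88 mm above the table; this point is on its axis, 66 mm up. It stands on a steel arm behind the mirror, on the mirror's -x axis 90 mm from the pivot, and turns with it
- sightline: red needle, 54 mm, on the white dial under the mirror: its x axis, from the pivot (origin, table height), is the camera's line of sight after reflection. It makes the same angle with the mirror's normal as the line pivot to lens, on the other side, so it turns twice as far as the mirror. The dot is centred in view when this line, seen from above, passes through the dot
- lens_cap: black round lens cap, 34 mm across, 10 mm high, lying on the station's plate; leave alone. Origin under its centre
- baren: wooden rubbing pad, 96 mm disc with a bar handle, 37 mm high; leave alone. Origin under its centre
- ink_jar: red jar with black lid, 66 mm across, 70 mm high; leave alone. Origin under its centre
- tape_roll: yellow ring of tape lying flat, 100 mm across, 24 mm high; leave alone. Origin under its centre
- brush: flat hand brush with a wooden handle lying along its x axis, about 200 mm long; leave alone
- spare_block: second black printing block lying flat, 172 x 80 x 34 mm, outside the rack; leave alone. Origin under its centre
- brush_cup: blue ceramic cup, 72 mm across, 90 mm high; leave alone. Origin under its centre
Things that resemble listed ones, but are neither listed nor needed, are in the scene too. Leave any green, turquoise or yellow look-alike of the part that bears block_mid alone.

How it is judged:
By the outcome, as a careful person would: the job done as asked, in the order asked, and still so for the second after the job is handed in, while the arm keeps its last pose, push and grip.
It also fails if it takes over 54 s, if anything falls off the work surface, if the arm or the gripper's body presses on something with over 40 N, if the wrist force passes 120 N, or if a joint passes its speed limit or range.

## Working session

There is one attempt and no reset: what is moved stays moved. The work goes in short steps, Python scripts to look and compute and a tool call to move; the robot and the scene stay as the last step left them, time stands still between calls to the robot, and variables do not carry over. Pictures are saved under pics/ and viewed, about 8 in all and at most 12, crops included, and the job is handed in when it is done.

Besides the shell and the picture viewer there is one more tool, called after ">>>" as name(argument=value, ...), one argument or row to a line, values as JSON. carry_out: Moves the arm, as the interface text tells. Its arguments: {"type":"object","properties":{"moves":{"type":"array","items":{"type":"array","items":{"type":"number"}}},"claw":{"type":"number"}},"required":["moves"]}

```bash
mkdir -p pics; cat > h.py <<'E'
import numpy as np, cv2
from station import get_state,get_image,camera_params,order
def ray(name,uv,T=None):
    p=camera_params(name); K=np.array(p['mtx']);d=np.array(p['dist_coeffs'])
    n=cv2.undistortPoints(np.array(uv,float).reshape(-1,1,2),K,d).reshape(-1,2)
    v=np.c_[n,np.ones(len(n))]
    R=np.array(p['R']);t=np.array(p['t']).ravel()
    return -R.T@t, v@R
def onz(name,uv,z):
    c,v=ray(name,uv); z=np.broadcast_to(z,len(v))
    return c+v*((z-c[2])/v[:,2])[:,None]
def proj(name,X):
    p=camera_params(name)
    return cv2.projectPoints(np.array(X,float).reshape(-1,1,3),cv2.Rodrigues(np.array(p['R']))[0],np.array(p['t'],float),np.array(p['mtx']),np.array(p['dist_coeffs']))[0].reshape(-1,2)
def save(name,f):
    im=get_image(name); np.save('pics/'+f+'.npy',im); cv2.imwrite('pics/'+f+'.png',im[:,:,::-1]); return im
E
python3 - <<'E'
from h import *
for n in('scene','side'):
    save(n,n+'0'); c,v=ray(n,[[320,240]]); print(n,c,v)
print(get_state())
E
```

```text
scene [1.13134247 0.75172787 0.91278339] [[-0.45635526 -0.60675301 -0.65102783]]
side [-0.19170976 -0.79044314  0.87663686] [[ 0.55715028  0.57312542 -0.60107642]]
{'time': 0.1, 'joints': array([-1.49980216e-01,  2.87143192e-01,  1.57803722e+00,  7.20429351e-07,
        1.27862181e+00, -1.49955385e-01]), 'qd': array([-0.00058041, -0.00167469, -0.00268019, -0.00149546, -0.00062476,
        0.00067599]), 'joint_efforts': array([ 1.14915063e-03, -4.07295120e+01, -2.93698221e+01, -1.06323112e-04,
        3.42678482e-03, -4.41654265e-06]), 'ee_pos': array([6.74398098e-01, 1.34077075e-04, 2.30037841e-01]), 'tcp_rot': array([-2.22021105e+00, -2.22015546e+00,  2.05795853e-03]), 'wrist_force': array([ 0.57134594, -0.18189099, -0.48959991]), 'torque': array([ 0.01508001,  0.03142211, -0.04517783]), 'opening': 0.08538654669179614}
```

View pics/scene0.png

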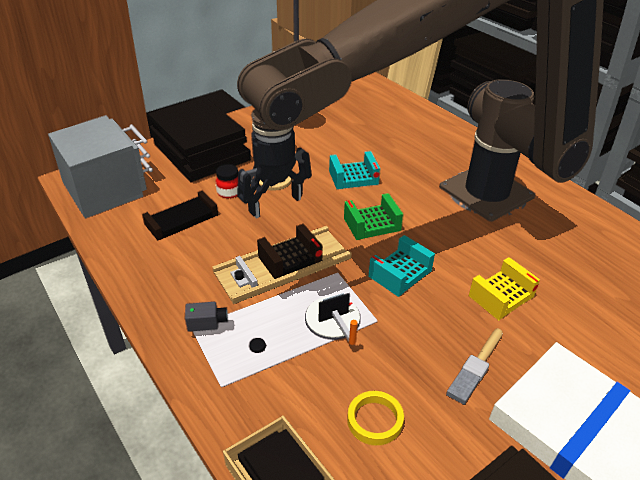

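View pics/side0.png

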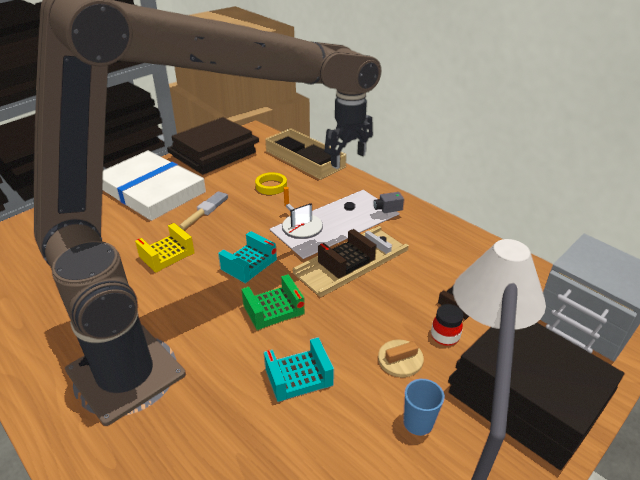

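The scene view shows the block at about (290,250) in the rack, the stop at (243,272), the mirror at (333,310), the post at (353,332) and the lens at (227,314). The side view shows the same items around (350,240). I'll enlarge both.

```bash
python3 - <<'E'
import cv2
a=cv2.imread('pics/scene0.png')[210:390,180:400];cv2.imwrite('pics/c1.png',cv2.resize(a,None,fx=3.6,fy=3.333,interpolation=cv2.INTER_CUBIC) if 0 else cv2.resize(a,None,fx=3,fy=3,interpolation=cv2.INTER_CUBIC))
a=cv2.imread('pics/side0.png')[170:300,260:420];cv2.imwrite('pics/c2.png',cv2.resize(a,None,fx=4,fy=4,interpolation=cv2.INTER_CUBIC))
E
```

```text
(no output)
```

View pics/c1.png

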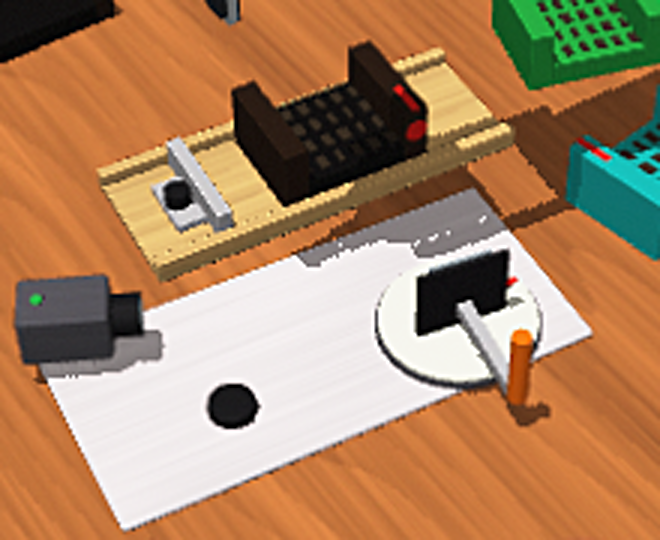

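View pics/c2.png

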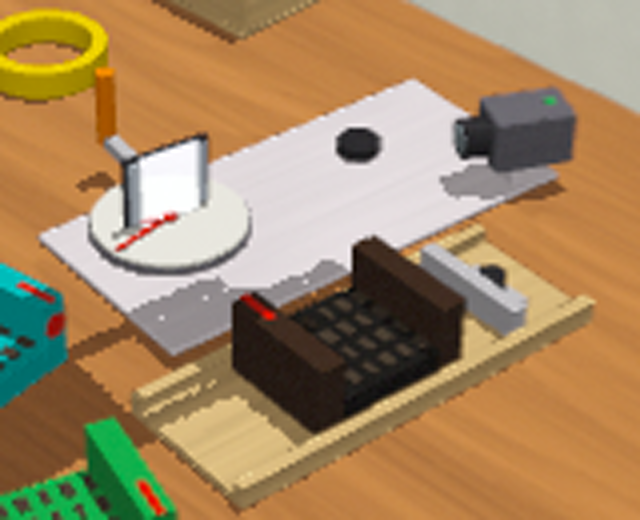

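```bash
cat >> h.py <<'E'
def tri(a,b):
    c1,v1=ray('scene',[a]);c2,v2=ray('side',[b]);v1=v1[0];v2=v2[0]
    s=np.linalg.lstsq(np.c_[v1,-v2],c2-c1,rcond=None)[0]
    p,q=c1+s[0]*v1,c2+s[1]*v2
    return (p+q)/2,np.linalg.norm(p-q)
S=lambda u,v:(180+u/3,210+v/3)
D=lambda u,v:(260+u/4,170+v/4)
E
python3 - <<'E'
from h import *
np.set_printoptions(precision=4,suppress=True)
for n,a,b in [('posttop',(521,333),(105,71)),('postbot',(517,402),(106,138)),('lens',(141,314),(460,138)),('dial',(459,322),(170,224)),
 ('needletip',(515,282),(118,248)),('railnear+y',(513,128),(135,395)),('railfar-y',(100,175),(593,302)),
 ('stop-y top',(172,142),(523,322)),('stop+ytop near',(212,226),(423,250)),('near cleat -y near top',(375,42),(307,428)),
 ('redline end',(398,85),(273,318)),('far cleat top -y far',(235,88),(463,312)),('farcleat top+y far',(278,170),(376,237)),('nearcleat +y near top',(425,95),(233,300)),('mirror top robot',(508,250),(127,158)),('mirror top far',(418,280),(208,137))]:
    print(n,*tri(S(*a),D(*b)))
print('dot',onz('scene',[S(416,131)],.043), 'redline',onz('scene',[S(395,88),S(418,110)],.063),onz('side',[D(243,297),D(273,317)],.063))
p=camera_params('wrist');print(p)
E
```

```text
posttop [0.6419 0.2082 0.0882] 0.004020971194515632
postbot [0.6449 0.2134 0.0274] 0.0033460429377629233
lens [0.8119 0.017  0.0424] 0.0036612605502364236
dial [0.6227 0.1217 0.0074] 0.0046108283877290684
needletip [0.5715 0.1192 0.0139] 0.0047262964186156435
railnear+y [ 0.4725 -0.008   0.0156] 0.00545837392385497
railfar-y [ 0.7579 -0.1492  0.0134] 0.005526184532012179
stop-y top [ 0.6987 -0.1384  0.0234] 0.002434358815131279
stop+ytop near [ 0.717  -0.0404  0.0224] 0.006851555057827667
near cleat -y near top [ 0.5119 -0.1283  0.0396] 0.005417738621478835
redline end [ 0.5475 -0.0562  0.0632] 0.004751919760277149
far cleat top -y far [ 0.645  -0.1305  0.0564] 0.002255186960245645
farcleat top+y far [ 0.6666 -0.0359  0.0553] 0.00163018177367545
nearcleat +y near top [ 0.5398 -0.0301  0.0674] 0.002067229212201883
mirror top robot [0.5937 0.1333 0.0716] 0.006627947326027255
mirror top far [0.6563 0.1176 0.0674] 0.005201429439664958
dot [[ 0.552  -0.0226  0.043 ]] redline [[ 0.5497 -0.053   0.063 ]
 [ 0.5504 -0.0227  0.063 ]] [[ 0.5513 -0.0288  0.063 ]
 [ 0.5504 -0.0566  0.063 ]]
{'mtx': array([[382.0657,   0.    , 321.3607],
       [  0.    , 382.0657, 238.6847],
       [  0.    ,   0.    ,   1.    ]]), 'dist_coeffs': array([0.0178, 0.    , 0.    , 0.    , 0.    ]), 'tool_from_camera': array([[ 0.0002, -0.9579, -0.2869,  0.0733],
       [ 1.    ,  0.0002,  0.    , -0.0004],
       [ 0.    , -0.2869,  0.9579, -0.142 ],
       [ 0.    ,  0.    ,  0.    ,  1.    ]])}
```

```bash
cat >> h.py <<'E'
def wpose(s):
    T=np.eye(4);T[:3,:3]=cv2.Rodrigues(np.array(s['tcp_rot']))[0];T[:3,3]=s['ee_pos']
    return T@np.array(camera_params('wrist')['tool_from_camera'])
def wonz(C,uv,z):
    p=camera_params('wrist')
    n=cv2.undistortPoints(np.array(uv,float).reshape(-1,1,2),np.array(p['mtx']),np.array(p['dist_coeffs'])).reshape(-1,2)
    v=np.c_[n,np.ones(len(n))]@C[:3,:3].T; c=C[:3,3]; z=np.broadcast_to(z,len(v))
    return c+v*((z-c[2])/v[:,2])[:,None]
def wsave(f):
    s=get_state();C=wpose(s);np.save('pics/'+f+'_C.npy',C);return save('wrist',f)
E
python3 -c "
from h import *
wsave('w0')"
```

```text
(no output)
```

View pics/w0.png

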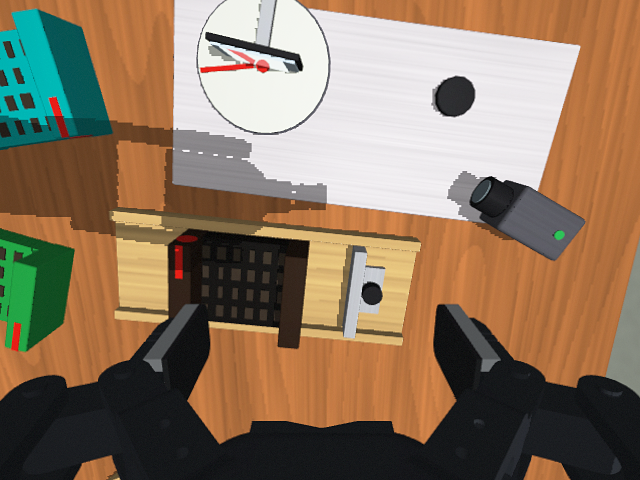

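Wrist view: mirror pivot hub near (262,66), needle tip near (201,71), rack corners about (113,210), (420,243), (402,345), (115,318), stop near (350,290), lens front near (481,193). I'll brighten and enlarge the rack and mirror.

```bash
python3 - <<'E'
import cv2,numpy as np
a=cv2.imread('pics/w0.png')
a=(255*(a/255.)**.5).astype('uint8')
b=cv2.resize(a[195:355,100:430],None,fx=2.4,fy=2.4,interpolation=cv2.INTER_CUBIC)
c=cv2.resize(a[0:85,190:340],None,fx=2.4,fy=2.4,interpolation=cv2.INTER_CUBIC)
d=cv2.resize(a[165:245,440:590],None,fx=2.4,fy=2.4,interpolation=cv2.INTER_CUBIC)
o=np.zeros((384+204,792,3),'uint8');o[:384]=b;o[384:,:360]=c;o[384:384+192,400:760]=d
cv2.imwrite('pics/c3.png',o)
E
```

```text
(no output)
```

View pics/c3.png

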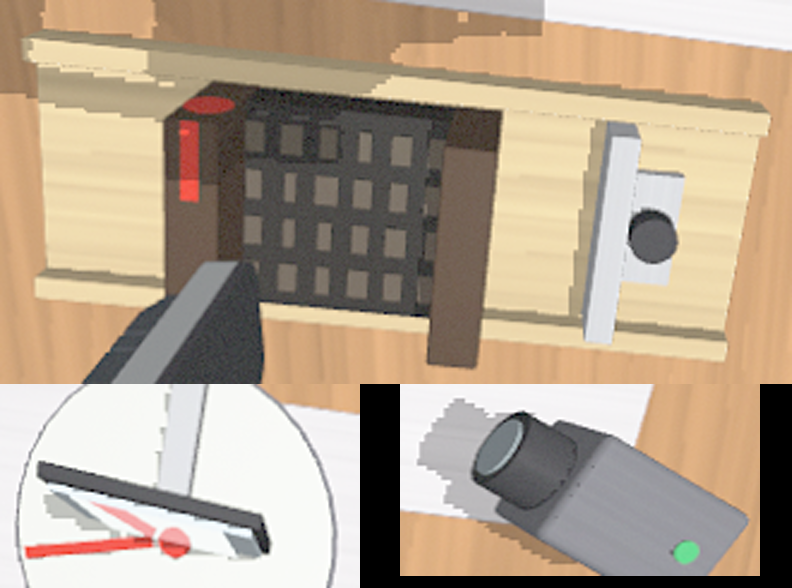

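```bash
cat > m.py <<'E'
from h import *
np.set_printoptions(precision=4,suppress=True)
C=np.load('pics/w0_C.npy')
R=lambda x,y:(100+x/2.4,195+y/2.4)
M=lambda x,y:(190+x/2.4,(y-384)/2.4)
L=lambda x,y:(440+(x-400)/2.4,165+(y-384)/2.4)
def P(n,uv,z):
    p=wonz(C,[uv],z)[0];print(n,p[:2]);return p
def ang(a,b): print('  ang',np.degrees(np.arctan2(*(b-a)[1::-1])),np.linalg.norm((b-a)[:2]))
if __name__=='__main__':
    print('cam',C[:3,3])
    a=P('rail+y near top outer',R(33,34),.018);b=P('rail+y far',R(769,108),.018);ang(a,b)
    c=P('rail-y far',R(726,344),.018);d=P('rail-y near',R(40,275),.018);ang(d,c)
    print('rack centre',(a+b+c+d)/4)
    a=P('fc +y near',R(446,148),.063);b=P('fc +y far',R(494,150),.063);c=P('fc -y far',R(478,367),.063);d=P('fc -y near',R(428,362),.063)
    ang(d,a);ang(c,b)
    a=P('nc +y near',R(165,120),.063);b=P('nc lower',R(165,295),.063);ang(b,a)
    P('dot',R(210,105),.043)
    a=P('stop+y',R(608,124),.032);b=P('stop-y',R(585,342),.032);ang(b,a)
    for z in(.006,.01): 
        a=P('hub',M(175,542),z);b=P('tip',M(27,552),z);ang(a,b)
    l=P('lens',L(500,446),.043); ang(a,l)
    a=P('mirror top robot back',M(40,462),.068);b=P('far',M(265,517),.068);ang(a,b)
E
python3 m.py
```

```text
cam [0.6743 0.0734 0.3721]
rail+y near top outer [ 0.478  -0.0037]
rail+y far [ 0.7693 -0.0338]
  ang -5.899999170294385 0.29280037915599544
rail-y far [ 0.7584 -0.1413]
rail-y near [ 0.4649 -0.1082]
  ang -6.442495982279183 0.2954224370047845
rack centre [ 0.6176 -0.0717  0.018 ]
fc +y near [ 0.6432 -0.0352]
fc +y far [ 0.6603 -0.0359]
fc -y far [ 0.6532 -0.1242]
fc -y near [ 0.634 -0.122]
  ang 83.98220991071402 0.08734095320551197
  ang 85.37717837748698 0.08857644214114367
nc +y near [ 0.5444 -0.0248]
nc lower [ 0.5366 -0.0934]
  ang 83.57611736596274 0.06909333018914647
dot [ 0.5534 -0.0252]
stop+y [ 0.7034 -0.0361]
stop-y [ 0.6961 -0.132 ]
  ang 85.61683940422536 0.09620373182055271
hub [0.6221 0.1222]
tip [0.5678 0.1187]
  ang -176.28994265074058 0.05448673769336522
hub [0.6227 0.1217]
tip [0.5689 0.1182]
  ang -176.28994265074058 0.053891337595502534
lens [0.8119 0.0182]
  ang -28.695519486330664 0.2156536627780012
mirror top robot back [0.592  0.1355]
far [0.6584 0.1209]
  ang -12.389141073462548 0.06803221650569356
```

>>> carry_out(
  moves=[
    [-23,-8,0,-1],
    [-23,-8,0,-1],
    [-23,-8,0,-1],
    [-23,-8,0,-1],
    [-23,-8,0,-1],
    [-23,-8,0,-1],
    [-23,-8,0,0],
    [-23,-8,0,0],
    [0,0,0,0],
    [0,0,0,0],
  ],
  claw=1,
)

```text
time: 0.98
ee_pos: [0.4903, -0.0641, 0.2312]
tcp_rot: [2.336, 2.1, 0.001]
wrist_force: [0.3, 0.3, -0.7]
opening: 0.0002
```

>>> carry_out(
  moves=[
    [0,0,-20,0],
    [0,0,-25,0],
    [0,0,-25,0],
    [0,0,-25,0],
    [0,0,-25,0],
    [0,0,-25,0],
    [0,0,-25,0],
    [0,0,-20,0],
    [0,0,-10,0],
    [0,0,0,0],
  ],
)

```text
time: 1.82
ee_pos: [0.4896, -0.0631, 0.0286]
tcp_rot: [-2.331, -2.099, 0.004]
wrist_force: [-1.3, -0.5, -0.6]
opening: 0.0001
```

>>> carry_out(
  moves=[
    [8,-0.9,0,0],
    [8,-0.9,0,0],
    [8,-0.9,0,0],
    [6,-0.6,0,0],
    [6,-0.6,0,0],
    [6,-0.6,0,0],
    [6,-0.6,0,0],
  ],
)

```text
time: 2.4
ee_pos: [0.5392, -0.0691, 0.0316]
tcp_rot: [-2.334, -2.102, 0.001]
wrist_force: [-3.5, -0.1, 2.3]
opening: -0.0004
```

>>> carry_out(
  moves=[
    [5,-0.5,0,0],
    [5,-0.5,0,0],
    [5,-0.5,0,0],
  ],
)

```text
time: 2.65
ee_pos: [0.5542, -0.0705, 0.0313]
tcp_rot: [-2.334, -2.102, 0.001]
wrist_force: [-2.8, -0.6, 3.6]
opening: 0.0002
```

>>> carry_out(
  moves=[
    [2.5,-0.3,0,0],
    [2.5,-0.3,0,0],
    [2,-0.2,0,0],
  ],
)

```text
time: 2.9
ee_pos: [0.5611, -0.0714, 0.0312]
tcp_rot: [-2.334, -2.102, 0.0]
wrist_force: [-2.6, 1.0, 1.9]
opening: -0.0003
```

>>> carry_out(
  moves=[
    [1.5,-0.2,0,0],
    [1.5,-0.2,0,0],
  ],
)

```text
time: 3.07
ee_pos: [0.564, -0.0717, 0.0313]
tcp_rot: [-2.334, -2.102, 0.0]
wrist_force: [-2.6, 0.4, 2.5]
opening: 0.0001
```

>>> carry_out(
  moves=[
    [1,-0.1,0,0],
    [1,-0.1,0,0],
  ],
)

```text
time: 3.23
ee_pos: [0.566, -0.0719, 0.0312]
tcp_rot: [-2.335, -2.102, 0.0]
wrist_force: [-3.0, -0.1, 1.7]
opening: 0.0002
```

>>> carry_out(
  moves=[
    [1,-0.1,0,0],
    [1,-0.1,0,0],
  ],
)

```text
time: 3.4
ee_pos: [0.5672, -0.072, 0.0312]
tcp_rot: [-2.333, -2.101, 0.003]
wrist_force: [-8.1, 0.0, 6.3]
opening: 0.0002
```

>>> carry_out(
  moves=[
    [1,-0.1,0,0],
    [1,-0.1,0,0],
  ],
)

```text
time: 3.57
ee_pos: [0.5671, -0.072, 0.0312]
tcp_rot: [-2.329, -2.099, 0.009]
wrist_force: [-14.4, 0.5, 11.2]
opening: 0.0001
```

>>> carry_out(
  moves=[
    [1,-0.1,0,0],
  ],
)

```text
time: 3.65
ee_pos: [0.5671, -0.072, 0.0313]
tcp_rot: [-2.327, -2.097, 0.012]
wrist_force: [-17.9, 0.8, 15.0]
opening: 0.0003
```

>>> carry_out(
  moves=[
    [1,-0.1,0,0],
  ],
)

```text
time: 3.73
ee_pos: [0.5671, -0.072, 0.0313]
tcp_rot: [-2.325, -2.096, 0.015]
wrist_force: [-20.3, 0.6, 16.9]
opening: 0.0
```

Seated: motion stopped at x = 0.567, where I expected it, while force climbed from 3 to 20 N. Backing off, lifting, and re-measuring.

>>> carry_out(
  moves=[
    [-5,0.5,0,0],
    [-10,1,0,0],
    [-15,1.5,0,0],
    [-10,1,10,0],
    [0,0,25,0],
    [0,0,35,0],
    [0,0,35,0],
    [0,0,35,0],
    [0,0,35,0],
    [0,0,25,0],
  ],
)

```text
time: 4.57
ee_pos: [0.5332, -0.0689, 0.2353]
tcp_rot: [2.33, 2.098, 0.006]
wrist_force: [0.2, -1.2, 0.2]
opening: 0.0001
```

>>> carry_out(
  moves=[
    [15,20,0,0],
    [20,30,0,0],
    [20,30,0,0],
    [20,30,0,0],
    [15,20,0,0],
    [0,0,0,0],
    [0,0,0,0],
  ],
  claw=0,
)

```text
time: 5.15
ee_pos: [0.6223, 0.0625, 0.2309]
tcp_rot: [2.332, 2.104, 0.001]
wrist_force: [-0.5, -0.7, -0.3]
opening: 0.0833
```

```bash
python3 - <<'E'
from h import *
print(get_state()['ee_pos'])
a=wsave('w1')[:,:,::-1]
a=(255*(a/255.)**.6).astype('uint8')
cv2.imwrite('pics/c4.png',cv2.resize(a[:400,100:500],None,fx=1.5,fy=1.5,interpolation=cv2.INTER_CUBIC))
E
```

```text
[0.62231523 0.062468   0.23086683]
```

View pics/c4.png

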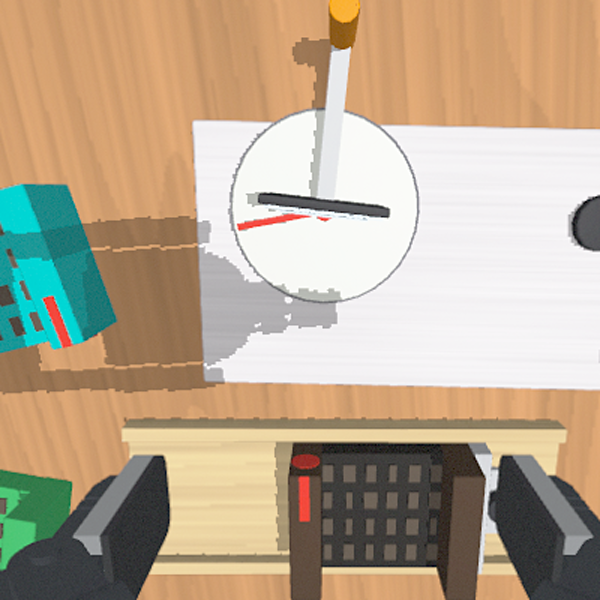

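The block now touches the stop at about (480,500) in this crop. The dot is at (306,461), the dial centre near (325,206), and the post top near (343,8).

```bash
python3 - <<'E'
from h import *
np.set_printoptions(precision=4,suppress=True)
C=np.load('pics/w1_C.npy');f=lambda x,y:(100+(x+.5)/1.5-.5,(y+.5)/1.5-.5)
g=lambda n,x,y,z:(print(n,wonz(C,[f(x,y)],z)[0]),wonz(C,[f(x,y)],z)[0])[1]
dot=g('dot',306,461,.043)
g('redline a',304,478,.063);g('redline b',304,521,.063)
for z in(.006,.01):
  g('dial L',230,206,z);g('dial R',419,206,z);g('dial T',325,108,z);g('dial B',325,302,z)
  g('tip',239,228,z)
g('post top',343,8,.088)
for pv in ([.6225,.122],):
  pv=np.array(pv);d=dot[:2]-pv;a=np.degrees(np.arctan2(d[1],d[0]));print(a,'mirror turn',(a+176.3)/2)
E
```

```text
dot [ 0.5958 -0.0289  0.043 ]
redline a [ 0.5954 -0.03    0.063 ]
redline b [ 0.592  -0.0593  0.063 ]
dial L [0.5654 0.1302 0.006 ]
dial R [0.6816 0.1183 0.006 ]
dial T [0.6297 0.1796 0.006 ]
dial B [0.6174 0.0644 0.006 ]
tip [0.569  0.1165 0.006 ]
dial L [0.5661 0.1302 0.01  ]
dial R [0.681  0.1185 0.01  ]
dial T [0.6297 0.1791 0.01  ]
dial B [0.6176 0.0652 0.01  ]
tip [0.5696 0.1167 0.01  ]
post top [0.6416 0.2086 0.088 ]
-100.01969908362528 mirror turn 38.140150458187364
```

>>> carry_out(
  moves=[
    [3,20,0,-1.6],
    [3,25,0,-1.6],
    [3,25,0,-1.6],
    [3,25,0,-1.6],
    [3,25,0,0],
    [3,20,0,0],
    [1.5,6.5,0,0],
    [0,0,0,0],
  ],
)

```text
time: 5.87
ee_pos: [0.6413, 0.208, 0.2313]
tcp_rot: [2.447, 1.969, 0.0]
wrist_force: [-0.4, -0.3, -0.7]
opening: 0.085
```

>>> carry_out(
  moves=[
    [0,0,-25,0],
    [0,0,-25,0],
    [0,0,-25,0],
    [0,0,-25,0],
    [0,0,-25,0],
    [0,0,-25,0],
    [0,0,-20,0],
    [0,0,-13,0],
    [0,0,0,0],
    [0,0,0,0],
  ],
)

```text
time: 6.7
ee_pos: [0.6414, 0.2067, 0.0481]
tcp_rot: [-2.449, -1.967, 0.002]
wrist_force: [-0.3, 0.0, 0.7]
opening: 0.0854
```

>>> carry_out(
  moves=[
    [0,0,0,0],
    [0,0,0,0],
    [0,0,0,0],
    [0,0,0,0],
    [0,0,0,0],
    [0,0,0,0],
  ],
  claw=1,
)

```text
time: 7.2
ee_pos: [0.6417, 0.2081, 0.0488]
tcp_rot: [2.448, 1.969, 0.001]
wrist_force: [0.7, 0.8, 6.9]
opening: 0.0128
```

>>> carry_out(
  moves=[
    [-7.6,1.3,0,5],
    [-7.7,0.7,0,5],
    [-7.8,0,0,5],
    [-7.7,-0.7,0,5],
    [0,0,0,0],
  ],
)

```text
time: 7.62
ee_pos: [0.6107, 0.209, 0.049]
tcp_rot: [2.065, 2.365, 0.001]
wrist_force: [2.3, -1.3, -0.2]
opening: 0.0122
```

>>> carry_out(
  moves=[
    [-7.6,-1.4,0,5],
    [-7.5,-2.0,0,5],
    [-7.3,-2.6,0,5],
    [-4.4,-2.0,0,3],
    [0,0,0,0],
    [0,0,0,0],
  ],
)

```text
time: 8.12
ee_pos: [0.585, 0.201, 0.049]
tcp_rot: [1.677, 2.654, 0.002]
wrist_force: [2.9, -2.0, 0.7]
opening: 0.013
```

```bash
python3 - <<'E'
from h import *
print(get_state()['ee_pos'])
a=wsave('w2')[:,:,::-1]
s=save('scene','s2')[:,:,::-1]; d=save('side','d2')[:,:,::-1]
o=np.zeros((600,800,3),'uint8')
o[:360,:480]=cv2.resize(a,(480,360))
o[:300,480:]=cv2.resize(s[225:345,250:378],(320,300),interpolation=cv2.INTER_CUBIC)
o[360:,:480]=cv2.resize(d[190:270,260:420],(480,240),interpolation=cv2.INTER_CUBIC)
o[300:,480:]=cv2.resize(a[150:350,220:434],(320,300),interpolation=cv2.INTER_CUBIC)
cv2.imwrite('pics/c5.png',o)
E
```

```text
[0.58498859 0.20103317 0.04895771]
```

View pics/c5.png

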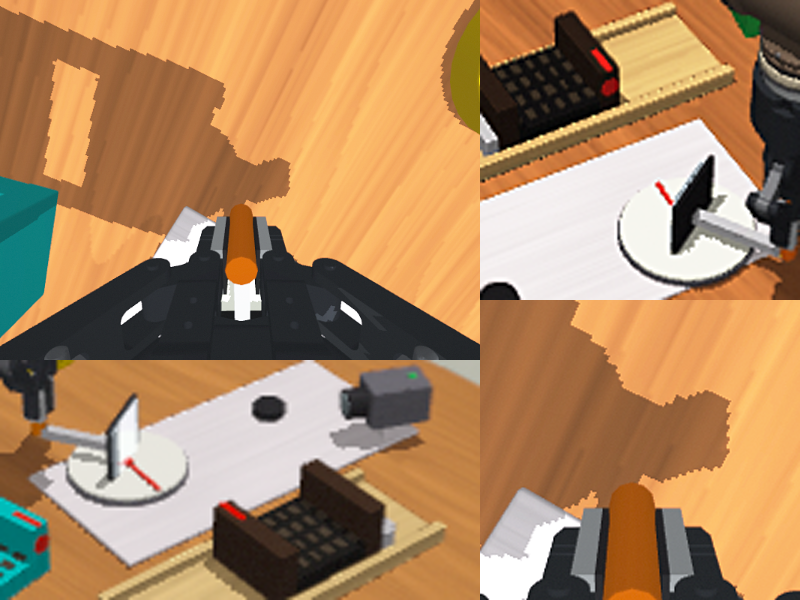

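Composite: the post is held between the pads, the block is still against the stop, and the needle points at the dot's side of the block (side tile, (127,462) to (158,490)). Next I'll measure the needle line against the dot numerically.

```bash
python3 - <<'E'
from h import *
np.set_printoptions(precision=4,suppress=True)
def comps(im):
    i=im.astype(int);m=((i[...,0]>130)&(i[...,1]<95)&(i[...,2]<95)&(i[...,0]-i[...,1]>80)).astype('uint8')
    return cv2.connectedComponentsWithStats(m,connectivity=8)
pv=np.array([.623,.122])
for n,f,C in(('scene','s2',0),('side','d2',0),('scene','scene0',0),('side','side0',0),('w','w0',np.load('pics/w0_C.npy')),('w','w1',np.load('pics/w1_C.npy'))):
    im=np.load('pics/'+f+'.npy');k,l,st,ce=comps(im)
    F=(lambda uv,z:wonz(C,uv,z)) if n=='w' else (lambda uv,z:onz(n,uv,z))
    print(f)
    for j in range(1,k):
        if st[j,4]<8: continue
        uv=np.argwhere(l==j)[:,::-1].astype(float)
        p=F([ce[j]],.043)[0][:2];q=F(uv,.01)[:,:2];c=q.mean(0)
        if np.linalg.norm(c-pv)<.07:
            w,V=np.linalg.eigh(np.cov((q-c).T));d=V[:,1];d=d*np.sign(d@(c-pv))
            off=np.cross(d,c-pv)
            s=(q-c)@d
            print('  needle n',len(q),'ang',np.degrees(np.arctan2(d[1],d[0])),'c',c,'line offset from pv mm',off*1e3,'cen-ang',np.degrees(np.arctan2(*(c-pv)[::-1])),'ends',c+d*s.min(),c+d*s.max())
        elif np.linalg.norm(p-[.58,-.03])<.05: print('  red n',len(q),ce[j],'z43',p,'z63',F([ce[j]],.063)[0][:2])
E
```

```text
s2
  red n 27 [298.3704 248.7037] z43 [ 0.5796 -0.0628] z63 [ 0.5923 -0.0441]
  red n 26 [301.3846 259.4231] z43 [ 0.5946 -0.0294] z63 [ 0.607  -0.0114]
  needle n 16 ang -100.15285624750375 c [0.6126 0.0773] line offset from pv mm -2.397285455314988 cen-ang -103.14922566985416 ends [0.615  0.0909] [0.6103 0.0649]
d2
  needle n 16 ang -100.24211286862781 c [0.6254 0.1039] line offset from pv mm 5.605141169301014 cen-ang -82.36741887813083 ends [0.6298 0.128 ] [0.6208 0.0781]
  red n 19 [337.1053 239.7895] z43 [ 0.6138 -0.0262] z63 [ 0.5944 -0.0446]
scene0
  red n 25 [318.36 252.88] z43 [ 0.551  -0.0251] z63 [ 0.5643 -0.0073]
  needle n 112 ang 47.667739696022785 c [0.6179 0.1835] line offset from pv mm 45.163723100116044 cen-ang 94.70713013640115 ends [0.6002 0.1641] [0.6356 0.2029]
side0
  needle n 17 ang -175.81903589048258 c [0.605  0.1257] line offset from pv mm -4.970878801876719 cen-ang 168.49710497070322 ends [0.6295 0.1275] [0.5756 0.1235]
  red n 16 [324.8125 246.875 ] z43 [ 0.5693 -0.0254] z63 [ 0.5511 -0.0437]
w0
  needle n 243 ang -175.15615658542285 c [0.5912 0.1202] lin
[... 195 characters left out ...]
670163 cen-ang -128.08266262692982 ends [0.6265 0.1187] [0.6163 0.1216]
  red n 215 [178.4605 262.6651] z43 [ 0.5429 -0.0481] z63 [ 0.5509 -0.0407]
w1
  needle n 182 ang -176.0318831420582 c [0.5885 0.1191] line offset from pv mm 0.5265910030234507 cen-ang -175.16107775410364 ends [0.6126 0.1207] [0.5688 0.1177]
  needle n 12 ang 169.94318110338244 c [0.6221 0.1172] line offset from pv mm 4.916452853283049 cen-ang -100.59661159286071 ends [0.6245 0.1167] [0.619  0.1177]
  red n 211 [302.4502 332.4455] z43 [ 0.5914 -0.0557] z63 [ 0.5937 -0.0441]<stdin>:17: DeprecationWarning: Arrays of 2-dimensional vectors are deprecated. Use arrays of 3-dimensional vectors instead. (deprecated in NumPy 2.0)
```

>>> carry_out(
  moves=[
    [0,0,0,0],
    [0,0,0,0],
    [0,0,0,0],
    [0,0,0,0],
  ],
)

```text
time: 8.6
ee_pos: [0.5848, 0.201, 0.0489]
tcp_rot: [1.673, 2.657, 0.001]
wrist_force: [4.7, -2.9, 3.3]
opening: 0.0128
```

```bash
python3 -c "
from h import *
s=get_state();print(s['time'],s['ee_pos'],s['wrist_force'],s['opening']);order.job_done()"
```

```text
8.6 [0.58482516 0.20103007 0.04888002] [ 4.69623015 -2.9069901   3.26809956] 0.012823177228000257
the job is handed in; nothing more can be done
```

I pushed the block until it seated against the stop, then turned the mirror about 38° by its post. I handed the job in at 8.6 s with the arm still holding it.

- **Seating:** The block stopped where I expected, and the push force rose from 3 N to 20 N. After the push the wrist view showed it touching the stop. Once the mirror was turned, the red dot was still in place to within about 1 mm.
- **Mirror angle:** The needle measured −100.2° in both fixed cameras, and −99.7° to −100° worked out from the post position. The direction to the dot is about −100.2°. That puts the line of sight within roughly 1–1.5 mm of the dot's centre.
- **Disagreement:** With only 16 needle pixels per view, each fixed camera fit is good to about 1°. The fitted needle lines also missed the estimated pivot by 2 mm in the scene view and 6 mm in the side view, in opposite directions, so I relied on their direction only.
- **Grip:** The last reading showed the post still held, with the fingers 12.8 mm apart and about 6 N at the wrist. I did not touch any of the other items.

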